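# Set the second tier of a kiln load

## Task

Build the second tier of this little kiln load: pick out the three kiln posts of equal height and stand one upright in each of the three round seats of the kiln hearth, then lay the slotted kiln shelf level on top of all three, centred over the hearth with its long side along the hearth's long side. Leave the two odd posts where they stand and do not shift the two glass blanks that lie on the hearth.

Things in the scene. Friction and masses are not known exactly. Their poses are not given: they have to be found in the camera images.
- kiln_base: base of a small top-hat kiln, hood off, fixed: grey steel case 190 mm (x) by 230 mm (y); cream hearth 176 x 216 mm, its surface 40 mm above the origin (centre of the underside, on the table). In it three round flat-floored post seats, 46 mm in diameter, 4 mm deep, centred in the base's own x, y (mm) at (-45, 65), (-45, -65) and (45, 0).
- post_a: round kiln post of buff ceramic, with a shallow dark bore in its top, 28 mm in diameter and 75 mm tall, standing upright. Origin at the centre of its underside, z up along the post. One of the three posts of equal height.
- post_b: round kiln post of buff ceramic, with a shallow dark bore in its top, 28 mm in diameter and 75 mm tall, standing upright. Origin at the centre of its underside, z up along the post. One of the three posts of equal height.
- post_c: round kiln post of buff ceramic, with a shallow dark bore in its top, 28 mm in diameter and 75 mm tall, standing upright. Origin at the centre of its underside, z up along the post. One of the three posts of equal height.
- post_short: round kiln post of buff ceramic, with a shallow dark bore in its top, 28 mm in diameter and 50 mm tall, standing upright. Origin at the centre of its underside, z up along the post. An odd one, shorter than the rest.
- post_tall: round kiln post of buff ceramic, with a shallow dark bore in its top, 28 mm in diameter and 95 mm tall, standing upright. Origin at the centre of its underside, z up along the post. An odd one, taller than the rest.
- kiln_shelf: loose buff ceramic slab, top a little paler, 140 mm (x) by 180 mm (y) by 10 mm, about 0.45 kg, lying on the table. Two finger slots go right through, each 40 mm along x and 33 mm along y (y = 18 to 51 mm either side), leaving a web 36 mm wide (across y) at the centre: grip the web from above, a finger in each slot. Origin at the centre of the underside, z up.
- glass_blank_1: loose round glass blank strewn with glass chips, 44 mm in diameter, 6 mm thick, lying on the hearth near its far corner on the base's +y side; origin at the centre of its underside.
- glass_blank_2: its twin, on the base's -y side of the hearth.

How it is judged:
At the end, for the whole second after the job is handed in: A 75 mm post on the floor of each seat (12 mm of its centre in x and y), upright (0.06 rad); the shelf at rest on all three, level (0.04 rad), centred on the hearth (15 mm in x and y) and squared with it (0.15 rad); glass blanks within 12 mm and odd posts within 30 mm of their starts (((x of post_a in the frame of kiln_base between -0.057 and -0.033 m and y of post_a in the frame of kiln_base between 0.053 and 0.077 m) or (x of post_b in the frame of kiln_base between -0.057 and -0.033 m and y of post_b in the frame of kiln_base between 0.053 and 0.077 m) or (x of post_c in the frame of kiln_base between -0.057 and -0.033 m and y of post_c in the frame of kiln_base between 0.053 and 0.077 m)) and ((x of post_a in the frame of kiln_base between -0.057 and -0.033 m and y of post_a in the frame of kiln_base between -0.077 and -0.053 m) or (x of post_b in the frame of kiln_base between -0.057 and -0.033 m and y of post_b in the frame of kiln_base between -0.077 and -0.053 m) or (x of post_c in the frame of kiln_base between -0.057 and -0.033 m and y of post_c in the frame of kiln_base between -0.077 and -0.053 m)) and ((x of post_a in the frame of kiln_base between 0.033 and 0.057 m and y of post_a in the frame of kiln_base between -0.012 and 0.012 m) or (x of post_b in the frame of kiln_base between 0.033 and 0.057 m and y of post_b in the frame of kiln_base between -0.012 and 0.012 m) or (x of post_c in the frame of kiln_base between 0.033 and 0.057 m and y of post_c in the frame of kiln_base between -0.012 and 0.012 m)) and z of post_a in the frame of kiln_base between 0.033 and 0.039 m and angle between each of post_a, post_b, post_c's own z axis and vertical below 0.06 rad and linear speed of each of post_a, post_b, post_c, kiln_shelf below 0.02 m/s and z of post_b in the frame of kiln_base between 0.033 and 0.039 m and z of post_c in the frame of kiln_base between 0.033 and 0.039 m and x of kiln_shelf in the frame of kiln_base between -0.015 and 0.015 m and y of kiln_shelf in the frame of kiln_base between -0.015 and 0.015 m and z of kiln_shelf in the frame of kiln_base between 0.107 and 0.115 m and angle between kiln_shelf's own z axis and vertical below 0.04 rad and angle between the y axis of kiln_shelf and the y axis of kiln_base, either way round below 0.15 rad and distance of each of glass_blank_1, glass_blank_2 from where it was at the start of the episode below 0.012 m and distance of each of post_short, post_tall from where it was at the start of the episode below 0.03 m); the robot touches nothing.
It fails at once if the first glass blank is shifted by more than 12 mm (distance of glass_blank_1 from where it was at the start of the episode above 0.012 m).
It fails at once if the second glass blank is shifted by more than 12 mm (distance of glass_blank_2 from where it was at the start of the episode above 0.012 m).
It fails at once if the short odd post is shifted by more than 30 mm (distance of post_short from where it was at the start of the episode above 0.03 m).
It fails at once if the tall odd post is shifted by more than 30 mm (distance of post_tall from where it was at the start of the episode above 0.03 m).
It also fails if it takes over 120 s, if anything falls off the work surface, if the arm or the gripper's body presses on something with over 40 N, if the wrist force passes 120 N, or if a joint passes its speed limit or range.

## Robot

A 6-joint arm with a two-finger parallel gripper is mounted at the origin on a cart in front of the work surface, level with it; the furniture and walls round the work are solid. World frame = base frame: x ahead of the robot, y to its left, z up, the work surface at z = 0. Lengths are in m, angles in rad, forces in N, time in s.
With the tool pointing down it reaches from about 0.25 to 0.725 m from the base axis. Payload 4 kg.
Tool frame: the origin (TCP) lies at the very end of the fingers, on their centre line; the grasp point (between the pads) lies bot.grasp_offset behind it (bot.grasp_offset is the distance from the TCP to the grasp point, in m); z points along the fingers, y is the direction in which the jaws open and shut (so a half turn about z gives the same grasp; the last joint's range is limited). The gripper opens to 85 mm and grips with 20 to 120 N. Pads are 22 mm wide; open, the fingers measure 114 mm over their backs; the gripper's body (76 mm by 85 mm) begins 54 mm behind the grasp point. The pads swing forward as they close: fully open they stand 13 mm farther back than shut.
Start: joints at [-1.116, 0.241, 0.005, 1.335, 0, 1.571], TCP at [0.22, -0.449, 0.231] pointing down, gripper open.
Joint ranges: [-2.72, 2.72], [-1.05, 1.87], [-1.09, 1.28], [-1.99, 2.15], [-1.42, 1.44], [-3.14, 3.14]. Speed limits (rad/s): [2.79, 2.79, 3.14, 3.14, 3.14, 3.14].

## Interface

Orientations are given as a unit quaternion [x, y, z, w].
In Python, from workcell import bot gives the robot as it stands. The module is installed in compiled form; this text tells all that it offers.
- The arm moves only by the shell command python3 -m jog 'ROWS' [OPENING]. ROWS is JSON, a list that holds one entry, the list of rows, each a list of 6 numbers: the shift along the tool's x, y, z in m, then the turn, a rotation vector about the tool's x, y, z in degrees. In form: [[[dx, dy, dz, wx, wy, wz], ...]]. A call has 1 to 12 rows; each row shifts and turns the pose as measured when the row begins, along the tool's axes as they then stand; what a row does not reach is not made up. A row lasts 1/8 s, in which the tool goes at most 62.5 mm and 10.7 degrees, less where a joint would pass 70% of its speed; a pose out of reach is approached as far as the arm can. A call is refused whole if a number of a shift passes 0.0625 or a number of a turn 10.7, either way. A call with a gripper value outside its range is refused whole. OPENING is the finger opening in m, from 0 to 0.0854, set as the call begins (- or left out, the last holds). The fingers move at their own pace and stop on an object; the grip force is fixed at half the most. Time passes only in rows, so rows that do not move let the fingers close. It gives the time, the measured TCP pose, the force and the opening at its end, in the units of the state.
- bot.get_obs(): the state, without advancing time (a new reading comes with each control period).
- bot.camera(name): name is "scene" or "top"; returns a dict with "pixels" (420x560x3 uint8, red, green, blue), "fx", "fy", "cx", "cy" (pixels), "rvec" (rotation vector, rad) and "tvec" (3), from world to camera coordinates, as OpenCV has them. Camera axes: x right, y down, z forward; pixel columns grow to the right and rows downward; lengths in m; the calibration is good to about 2 mm. A picture is of the moment at which its call begins. There is no depth.
- bot.job_done(): hands the job in, once; it reports no verdict.
The state is a dict: "clock": time; "joint_pos": joint angles; "joint_vel": joint speeds; "tau": joint torques, N m; "eef_pos": TCP position; "tool_rot": TCP orientation; "ft_force": force on the tool from outside, world axes, zero at the start; "ft_torque": the same for the moment, N m; "grip_width": finger opening in m.
Only numpy, scipy, OpenCV 4.12 (cv2) and the standard library are available. Lean on these libraries where they do the work, as an engineer would, in place of code of your own. Each camera call takes 0.05 s, during which the arm holds its last target. There are 200 camera calls.

## Working session

There is one attempt and no reset: what is moved stays moved. The work goes in short steps, Python scripts to look and compute and a shell command to move; the robot and the scene stay as the last step left them, time stands still between calls to the robot, and variables do not carry over. Pictures are saved under pics/ and viewed, on a budget of 14 in all, crops included, one or two more only if the job needs it, and the job is handed in when it is done.

```bash
mkdir -p pics
python3 - <<'E'
from workcell import bot
import cv2,numpy as np,pickle
d={}
for n in("scene","top"):
    c=bot.camera(n);d[n]=c;cv2.imwrite(f"pics/{n}0.png",c["pixels"][:,:,::-1])
    R=cv2.Rodrigues(np.array(c["rvec"],float))[0];print(n,c["fx"],c["cx"],c["cy"],"pos",-R.T@np.array(c["tvec"]).ravel());print(R.round(3))
pickle.dump(d,open("c0.pkl","wb"))
print(bot.get_obs(),bot.grasp_offset)
E
```

```text
scene 471.27177769646966 274.72771217420046 207.9380986522275 pos [0.03487134 0.65863817 0.69430003]
[[-0.813 -0.583 -0.009]
 [-0.358  0.511 -0.781]
 [ 0.46  -0.632 -0.624]]
top 486.0205647189748 287.3311801910498 215.199686178217 pos [0.42720919 0.02422291 1.12783142]
[[-0.021 -1.     0.018]
 [-0.997  0.02  -0.072]
 [ 0.072 -0.02  -0.997]]
{'clock': 0.1, 'joint_pos': array([-1.11601937e+00,  2.41315062e-01,  3.87225178e-03,  1.33519255e+00,
        4.98300508e-07,  1.57080738e+00]), 'joint_vel': array([ 2.79052722e-04, -3.47039825e-03,  4.94567447e-03,  7.67020517e-04,
        1.47402630e-05,  7.27363791e-04]), 'tau': array([ 1.55191797e-04, -3.73137832e+01,  2.53009915e+01,  1.08470689e-02,
       -7.37288246e-06,  3.81490722e-06]), 'eef_pos': array([ 0.21938689, -0.44867998,  0.23051832]), 'tool_rot': array([ 9.74259277e-01,  2.25428514e-01, -2.07052726e-04, -8.95902733e-04]), 'ft_force': array([ 0.44881742,  1.15997184, -0.27647324]), 'ft_torque': array([-0.02881001, -0.01390665,  0.0097904 ]), 'grip_width': 0.08535394632239479} 0.0187
```

View pics/top0.png

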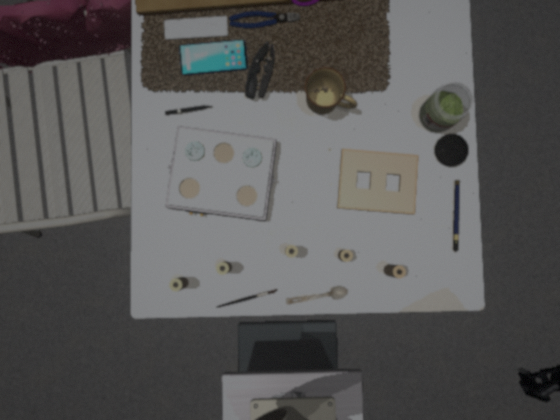

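View pics/scene0.png

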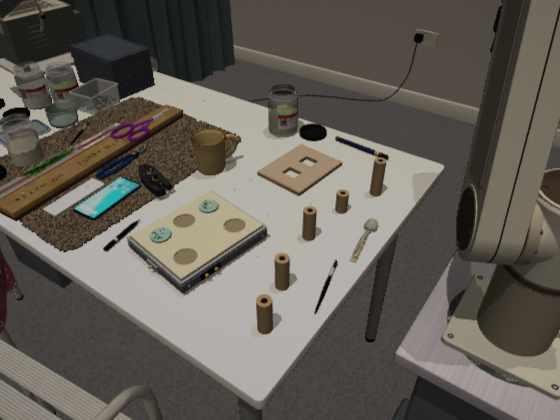

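The top view shows the base at about (221,174). Its seats are at (223,153), (189,188) and (246,195), and the blanks at (195,151) and (252,157). The shelf is at (378,181). The posts are at (178,284), (224,267), (292,251), (346,256; short) and (399,271; tall). The scene view agrees: of the five posts, the fourth is short and the fifth is tall.

```bash
cat > h.py <<'E'
import cv2,numpy as np
def cam(c):
    R=cv2.Rodrigues(np.array(c["rvec"],float))[0];return R,np.array(c["tvec"],float).ravel()
def ray(c,u,v,z):
    R,t=cam(c);o=-R.T@t;d=R.T@np.array([(u-c["cx"])/c["fx"],(v-c["cy"])/c["fy"],1]);return o+d*(z-o[2])/d[2]
def proj(c,p):
    R,t=cam(c);q=R@np.array(p,float)+t;return np.array([c["fx"]*q[0]/q[2]+c["cx"],c["fy"]*q[1]/q[2]+c["cy"]])
def crop(c,u,v,r,k):
    return cv2.resize(cv2.getRectSubPix(np.ascontiguousarray(c["pixels"][:,:,::-1]),(2*r,2*r),(float(u),float(v))),None,fx=k,fy=k,interpolation=cv2.INTER_CUBIC)
E
python3 - <<'E'
import pickle
from h import *
d=pickle.load(open("c0.pkl","rb"));t=d["top"];s=d["scene"]
def blob(c,u,v,r,f):
    im=c["pixels"].astype(float);u0,v0=u-r,v-r
    p=im[v0:v+r+1,u0:u+r+1];m=f(p).astype(np.uint8)
    n,l,st,ce=cv2.connectedComponentsWithStats(m)
    if n<2:return None
    k=1+np.argmax(st[1:,4]);return ce[k]+[u0,v0],st[k,4]
print("post bores: dark px")
for (u,v),(a,b),h in zip([(178,284),(224,267),(292,251),(346,256),(399,271)],[(264,300),(282,259),(310,211),(343,195),(379,161)],[.075,.075,.075,.05,.095]):
    im=t["pixels"];
    f=lambda p:(p[...,0]-p[...,2]>22)
    r=blob(t,u,v,14,f)
    q=blob(s,a,b,5,lambda p:p.sum(2)<100)
    print("top",r,ray(t,*r[0],h/2).round(4),"scene",q, ray(s,*q[0],h).round(4) if q else None)
hs=lambda p:(p[...,0]-p[...,2]>22)
for (u,v),(a,b) in zip([(223,153),(189,188),(246,195)],[(184,221),(185,257),(235,226)]):
    print("px",t["pixels"][v,u],t["pixels"][v+9,u+14],s["pixels"][b,a])
    r=blob(t,u,v,12,hs);print("seat",r,ray(t,*r[0],.036).round(4), "scene?",ray(s,a,b,.036).round(4))
# shelf
m=hs(t["pixels"].astype(float)).astype(np.uint8);m[:,:320]=0;m[:140]=0;m[225:]=0;m[:,430:]=0
c=max(cv2.findContours(m,0,1)[0],key=cv2.contourArea);box=cv2.boxPoints(cv2.minAreaRect(c))
w=np.array([ray(t,*p,.01) for p in box]);print("shelf",w.round(4),w.mean(0),np.linalg.norm(np.diff(w,axis=0),axis=1))
top=np.hstack([crop(t,u,v,13,6) for u,v in[(178,284),(224,267),(292,251),(346,256),(399,271)]])
sc=np.hstack([crop(s,u,v,13,6) for u,v in[(264,300),(282,259),(310,211),(343,195),(379,161)]])
bb=np.hstack([crop(t,221,174,65,3),crop(t,378,181,65,3)])
W=780;out=np.vstack([top,sc,bb[80:340]]);cv2.imwrite("pics/m1.png",out[:600]);print(out.shape)
E
```

```text
post bores: dark px
top (array([176.5 , 284.75]), np.int32(28)) [0.3563 0.2515 0.0375] scene (array([263.64705882, 300.35294118]), np.int32(17)) [0.3603 0.2463 0.075 ]
top (array([222.4 , 265.05]), np.int32(20)) [0.3976 0.1495 0.0375] scene (array([281.83333333, 257.91666667]), np.int32(12)) [0.3933 0.1455 0.075 ]
top (array([290.90163934, 250.55737705]), np.int32(61)) [ 0.4265 -0.0038  0.0375] scene (array([309.5       , 209.66666667]), np.int32(6)) [ 0.4278 -0.0048  0.075 ]
top (array([346.08333333, 255.14285714]), np.int32(84)) [ 0.4135 -0.129   0.025 ] scene (array([342.5, 192.5]), np.int32(6)) [ 0.4155 -0.1274  0.05  ]
top (array([398.63106796, 271.22330097]), np.int32(103)) [ 0.3757 -0.2417  0.0475] scene (array([381.85714286, 156.14285714]), np.int32(7)) [ 0.3833 -0.2507  0.095 ]
px [122 113 100] [135 136 138] [126 109  85]
seat (array([224.    , 154.0625]), np.int32(16)) [0.648  0.1432 0.036 ] scene? [0.6542 0.1424 0.036 ]
px [130 121 108] [133 134 136] [126 110  86]
seat (array([189.27777778, 189.51851852]), np.int32(54)) [0.5685 0.2222 0.036 ] scene? [0.5745 0.2216 0.036 ]
px [128 119 106] [132 134 135] [127 111  86]
seat (array([249.71052632, 194.47368421]), np.int32(38)) [0.5547 0.0864 0.036 ] scene? [0.553  0.0917 0.036 ]
shelf [[ 0.5238 -0.1135  0.01  ]
 [ 0.6612 -0.1286  0.01  ]
 [ 0.6434 -0.3082  0.01  ]
 [ 0.5058 -0.2914  0.01  ]] [ 0.58353381 -0.21042525  0.01      ] [0.13828938 0.18046389 0.13859075]
(572, 780, 3)
```

View pics/m1.png

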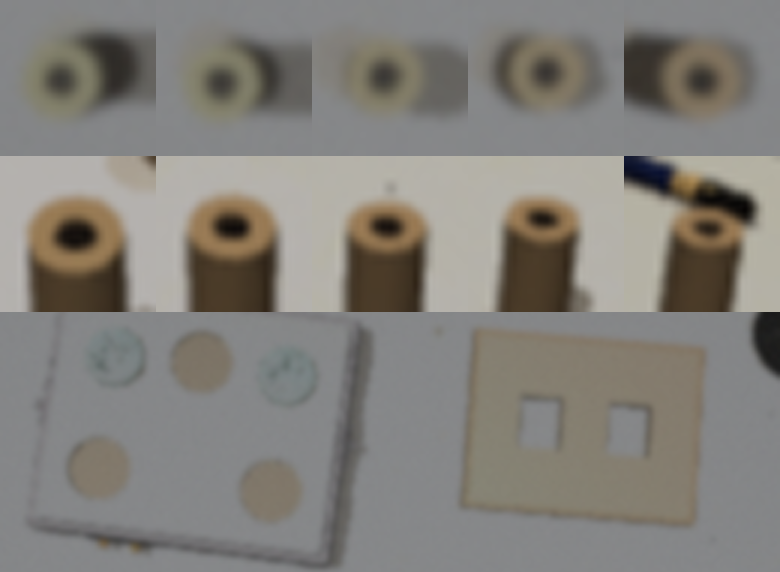

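Run:
```python
import pickle
from h import *
d=pickle.load(open("c0.pkl","rb"));t=d["top"];s=d["scene"]
for a,b in zip([(175.25,284.6),(221.9,267.9),(291.1,250.75)],[(263.6,300.4),(281.8,257.9),(309.6,209.9)]):
    print("post top",ray(t,*a,.073).round(4),"scene",ray(s,*b,.073).round(4))
m=(t["pixels"][...,0].astype(int)-t["pixels"][...,2]>10).astype(np.uint8)
n,l,st,ce=cv2.connectedComponentsWithStats(m)
P=[]
for u,v in[(224,153),(189,188),(246,195)]:
    k=l[v,u];P.append(ray(t,*ce[k],.037)[:2]);print("seat",ce[k],st[k,4],P[-1].round(4))
N=np.array([[45,0],[-45,65],[-45,-65]])/1e3;P=np.array(P)
for nm,Q in(("top",P),):
    M,_=cv2.estimateAffinePartial2D(N,Q,method=cv2.LMEDS)
    n0=N-N.mean(0);q0=Q-Q.mean(0);th=np.arctan2((n0[:,0]*q0[:,1]-n0[:,1]*q0[:,0]).sum(),(n0*q0).sum())
    R=np.array([[np.cos(th),-np.sin(th)],[np.sin(th),np.cos(th)]]);o=Q.mean(0)-R@N.mean(0)
    print("base",o.round(4),np.degrees(th),"fit",(o+N@R.T).round(4),"err mm",((o+N@R.T-Q)*1e3).round(1))
# scene seats
f=[(184,221),(185,257),(235,226)]
hsv=s["pixels"].astype(int);g=hsv.sum(2)
for u,v in f:
    p=(g[v-12:v+13,u-16:u+17]<375).astype(np.uint8);n,l,st,ce=cv2.connectedComponentsWithStats(p);k=l[12,16]
    c=ce[k]+[u-16,v-12];print("scene seat",g[v,u],k,st[k],c.round(1),ray(s,*c,.037).round(4))
```

```text
post top [0.359  0.2468 0.073 ] scene [0.3614 0.2451 0.073 ]
post top [0.3925 0.1466 0.073 ] scene [0.3945 0.1438 0.073 ]
post top [ 0.4261 -0.0033  0.073 ] scene [ 0.4284 -0.0064  0.073 ]
seat [223.48231511 152.48553055] 311 [0.6514 0.1442]
seat [189.24193548 187.77419355] 310 [0.5723 0.222 ]
seat [246.45859873 195.44267516] 314 [0.5525 0.0937]
base [0.6069 0.151 ] -8.762357995327259 fit [[0.6514 0.1442]
 [0.5723 0.2221]
 [0.5525 0.0936]] err mm [[-0.  -0. ]
 [-0.   0.1]
 [ 0.  -0. ]]
scene seat 320 2 [  5   5  22  13 222] [183.8 220.2] [0.6556 0.1415 0.037 ]
scene seat 322 1 [  4   3  24  16 292] [185.  255.9] [0.5759 0.22   0.037 ]
scene seat 324 1 [  5   4  21  14 230] [234.1 224.8] [0.5562 0.0906 0.037 ]
```

```bash
cat > go.py <<'E'
import sys,numpy as np
from workcell import bot
from scipy.spatial.transform import Rotation as R
x,y,z,h=map(float,sys.argv[1:5]) # target world, heading of tool x (deg)
o=bot.get_obs();r=R.from_quat(o["tool_rot"]);T=R.from_matrix(np.c_[[np.cos(np.radians(h)),np.sin(np.radians(h)),0],[np.sin(np.radians(h)),-np.cos(np.radians(h)),0],[0,0,-1]])
print("t",round(o["clock"],2),"pos",o["eef_pos"].round(4),"shift mm",(r.inv().apply(np.array([x,y,z])-o["eef_pos"])*1e3).round(1),"turn deg",np.degrees((r.inv()*T).as_rotvec()).round(2),"F",o["ft_force"].round(1),"grip",round(o["grip_width"],4))
E
python3 -m jog '[[[0,0,0,0,0,8.7],[0,0,0,0,0,8.7],[0,0,0,0,0,8.7],[0,0,0,0,0,8.7],[0,0,0,0,0,0],[0,0,0,0,0,0]]]' 0.06
python3 go.py 0.427 -0.005 0.2 -8.76
```

```text
clock: 0.85
eef_pos: [0.2185, -0.4468, 0.2275]
tool_rot: [0.996, -0.084, -0.002, -0.004]
ft_force: [-0.7, 0.8, -0.6]
grip_width: 0.06
t 0.85 pos [ 0.2185 -0.4468  0.2275] shift mm [ 131.7 -470.3   30.2] turn deg [-0.42  0.29 -0.89] F [-0.7  0.8 -0.6] grip 0.06
```

```bash
python3 -m jog '[[[0.013,-0.047,0.002,0,0,0],[0.013,-0.047,0.002,0,0,0],[0.013,-0.047,0.002,0,0,0],[0.013,-0.047,0.002,0,0,0],[0.013,-0.047,0.002,0,0,0],[0.013,-0.047,0.002,0,0,0],[0.013,-0.047,0.002,0,0,0],[0.013,-0.047,0.002,0,0,0],[0.013,-0.047,0.002,0,0,0],[0.013,-0.047,0.002,0,0,0],[0,0,0,0,0,0]]]'
python3 go.py 0.427 -0.005 0.12 -8.76
```

```text
clock: 2.22
eef_pos: [0.4235, -0.033, 0.2102]
tool_rot: [0.998, -0.051, 0.001, -0.02]
ft_force: [0.3, -0.2, -0.2]
grip_width: 0.0598
t 2.23 pos [ 0.4235 -0.033   0.2102] shift mm [  0.6 -24.6  91.2] turn deg [-2.29  0.09  2.88] F [ 0.3 -0.2 -0.2] grip 0.0598
```

```bash
python3 -m jog '[[[0,-0.024,0.03,-2.3,0,2.9],[0,0,0.03,0,0,0],[0,0,0.03,0,0,0],[0,0,0,0,0,0]]]'
python3 go.py 0.427 -0.005 0.12 -8.76
```

```text
clock: 2.72
eef_pos: [0.4218, -0.044, 0.1196]
tool_rot: [0.998, -0.06, -0.0, -0.012]
ft_force: [0.8, -0.9, 0.1]
grip_width: 0.0601
t 2.73 pos [ 0.4218 -0.044   0.1196] shift mm [  0.5 -39.3   0.6] turn deg [-1.37  0.13  1.9 ] F [ 0.8 -0.9  0.1] grip 0.0601
```

```bash
python3 -m jog '[[[0,-0.02,0,-1.4,0,1.9],[0,-0.02,0,0,0,0],[0,0,0,0,0,0],[0,0,0,0,0,0]]]'
python3 go.py 0.427 -0.005 0.12 -8.76
```

```text
clock: 3.22
eef_pos: [0.425, -0.0402, 0.1244]
tool_rot: [0.998, -0.056, 0.003, -0.014]
ft_force: [0.1, 0.5, 0.4]
grip_width: 0.06
t 3.23 pos [ 0.425  -0.0402  0.1244] shift mm [ -2.  -35.    5.3] turn deg [-1.58 -0.19  2.31] F [0.1 0.5 0.4] grip 0.06
```

```bash
python3 -c "
from workcell import bot
o=bot.get_obs();print(o['joint_pos'].round(3),o['joint_vel'].round(3),o['tau'].round(2),o['ft_torque'].round(2))"
python3 -m jog '[[[0,-0.03,0,0,0,0]]]'
python3 go.py 0.427 -0.005 0.12 -8.76
python3 -m jog '[[[0,0,0,0,0,0]]]'
python3 go.py 0.427 -0.005 0.12 -8.76
```

```text
[-0.114  0.177 -0.371  1.019  0.028  3.14 ] [ 0.004 -0.006  0.007  0.004  0.003  0.002] [-4.000e-02 -3.120e+01  2.239e+01 -3.000e-02  9.000e-02  0.000e+00] [-0.01  0.05  0.02]
clock: 3.35
eef_pos: [0.427, -0.027, 0.1256]
tool_rot: [0.999, -0.046, 0.003, -0.021]
ft_force: [-0.6, -0.1, 0.9]
grip_width: 0.06
t 3.35 pos [ 0.427  -0.027   0.1256] shift mm [ -2.  -21.7   6.5] turn deg [-2.41 -0.18  3.5 ] F [-0.6 -0.1  0.9] grip 0.06
clock: 3.48
eef_pos: [0.4272, -0.0263, 0.1258]
tool_rot: [0.999, -0.045, 0.003, -0.021]
ft_force: [0.3, -0.3, -1.3]
grip_width: 0.0603
t 3.48 pos [ 0.4272 -0.0263  0.1258] shift mm [ -2.1 -20.9   6.6] turn deg [-2.43 -0.2   3.59] F [ 0.3 -0.3 -1.3] grip 0.0603
```

```bash
python3 -m jog '[[[0,0,-0.02,0,0,-10.5],[0,0,0,0,0,-10.5],[0,0,0,0,0,-10.5],[0,0,0,0,0,-10.5],[0,0,0,0,0,-10.5],[0,0,0,0,0,-10.5],[0,0,0,0,0,-10.5],[0,0,0,0,0,-10.5],[0,0,0,0,0,-10.5]]]'
python3 -m jog '[[[0,0,0,0,0,-10.5],[0,0,0,0,0,-10.5],[0,0,0,0,0,-10.5],[0,0,0,0,0,-10.5],[0,0,0,0,0,-10.5],[0,0,0,0,0,-10.5],[0,0,0,0,0,-10.5],[0,0,0,0,0,0]]]'
python3 go.py 0.427 -0.005 0.12 171.24
```

```text
clock: 4.6
eef_pos: [0.4264, -0.0254, 0.1458]
tool_rot: [0.697, 0.717, 0.017, -0.012]
ft_force: [0.3, -0.2, -0.4]
grip_width: 0.0602
clock: 5.6
eef_pos: [0.4257, -0.0242, 0.1452]
tool_rot: [0.115, 0.993, 0.02, -0.0]
ft_force: [0.6, -0.1, -0.7]
grip_width: 0.0598
t 5.6 pos [ 0.4257 -0.0242  0.1452] shift mm [ 3.  17.9 26. ] turn deg [ 2.34 -0.21 -4.47] F [ 0.6 -0.1 -0.7] grip 0.0598
```

```bash
python3 -m jog '[[[0.003,0.018,0.02,2.3,-0.2,-4.5],[0,0,0,0,0,0],[0,0,0,0,0,0]]]'
python3 go.py 0.427 -0.005 0.03 171.24
```

```text
clock: 5.98
eef_pos: [0.4276, -0.0052, 0.1262]
tool_rot: [0.079, 0.997, -0.0, 0.001]
ft_force: [0.2, 0.6, 0.2]
grip_width: 0.0598
t 5.97 pos [ 0.4276 -0.0052  0.1262] shift mm [ 0.7  0.1 96.2] turn deg [-0.02  0.06 -0.36] F [0.2 0.6 0.2] grip 0.0598
```

```bash
python3 -m jog '[[[0,0,0.03,0,0,0],[0,0,0.03,0,0,0],[0,0,0.02,0,0,0],[0,0,0.014,0,0,0],[0,0,0,0,0,0]]]'
python3 go.py 0.427 -0.005 0.03 171.24
python3 - <<'E'
from workcell import bot
from h import *
c=bot.camera("scene");p=proj(c,(.427,-.005,.05));cv2.imwrite("pics/g1.png",crop(c,*p,60,5))
E
```

```text
clock: 6.6
eef_pos: [0.4315, -0.0082, 0.0333]
tool_rot: [0.086, 0.996, 0.0, 0.004]
ft_force: [-0.2, -0.2, 0.1]
grip_width: 0.0601
t 6.6 pos [ 0.4315 -0.0082  0.0333] shift mm [5.  2.4 3.2] turn deg [ 0.05  0.49 -1.09] F [-0.2 -0.2  0.1] grip 0.0601
```

View pics/g1.png

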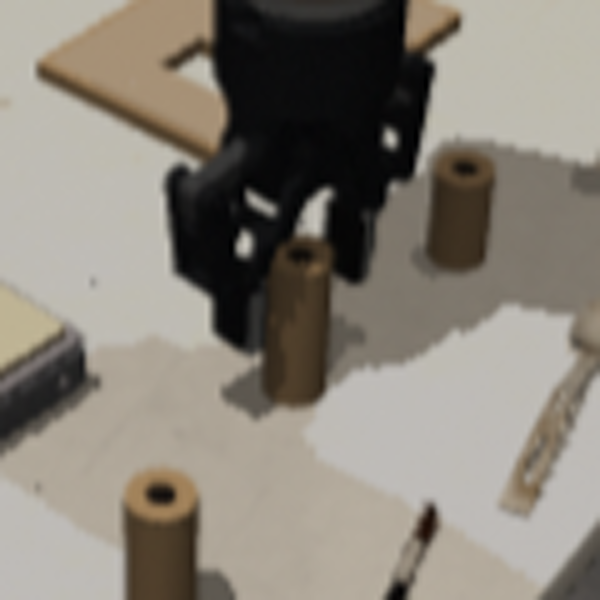

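The post (bore near 302,255 in the crop) stands between the two open fingers, so I correct by 5 mm and close.

```bash
python3 -m jog '[[[0.005,0.002,0.003,0,0.5,-1],[0,0,0,0,0,0],[0,0,0,0,0,0]]]'
python3 -m jog '[[[0,0,0,0,0,0],[0,0,0,0,0,0],[0,0,0,0,0,0],[0,0,0,0,0,0]]]' 0.015
python3 go.py 0.427 -0.005 0.03 171.24
```

```text
clock: 7.02
eef_pos: [0.4292, -0.0056, 0.0327]
tool_rot: [0.077, 0.997, 0.001, 0.002]
ft_force: [-0.3, 0.1, -0.1]
grip_width: 0.0602
clock: 7.52
eef_pos: [0.4295, -0.0054, 0.0331]
tool_rot: [0.077, 0.997, 0.001, 0.003]
ft_force: [-0.7, 0.1, 0.7]
grip_width: 0.0264
t 7.53 pos [ 0.4295 -0.0054  0.0331] shift mm [2.5 0.  3.1] turn deg [ 0.11  0.33 -0.08] F [-0.7  0.1  0.7] grip 0.0264
```

```bash
python3 -m jog '[[[0,0,-0.03,0,0,0],[0,0,-0.04,0,0,0],[0,0,-0.04,0,0,0],[0,0,-0.03,0,0,0],[0,0,0,0,0,0],[0,0,0,0,0,0]]]'
python3 go.py 0.655 0.143 0.17 171.24
```

```text
clock: 8.28
eef_pos: [0.4265, -0.0056, 0.1748]
tool_rot: [0.077, 0.997, 0.0, 0.0]
ft_force: [-0.1, 0.3, -0.9]
grip_width: 0.0267
t 8.28 pos [ 0.4265 -0.0056  0.1748] shift mm [-203.   182.     4.9] turn deg [ 0.05 -0.   -0.09] F [-0.1  0.3 -0.9] grip 0.0267
```

```bash
python3 -m jog '[[[-0.034,0.03,0,0,0,0],[-0.034,0.03,0,0,0,0],[-0.034,0.03,0,0,0,0],[-0.034,0.03,0,0,0,0],[-0.034,0.03,0,0,0,0],[-0.034,0.03,0,0,0,0],[0,0,0,0,0,0],[0,0,0,0,0,0]]]'
python3 go.py 0.655 0.143 0.17 171.24
```

```text
clock: 9.28
eef_pos: [0.6532, 0.1431, 0.1523]
tool_rot: [0.078, 0.997, -0.004, -0.015]
ft_force: [0.3, 0.0, -0.6]
grip_width: 0.0268
t 9.28 pos [0.6532 0.1431 0.1523] shift mm [ -1.2   0.  -17.7] turn deg [-0.56 -1.66 -0.21] F [ 0.3  0.  -0.6] grip 0.0268
```

```bash
python3 -m jog '[[[-0.001,0,0.02,-0.5,-1.6,0],[0,0,0.02,0,0,0],[0,0,0.02,0,0,0],[0,0,0.01,0,0,0],[0,0,0,0,0,0]]]'
python3 go.py 0.655 0.143 0.082 171.24
python3 - <<'E'
from workcell import bot
from h import *
c=bot.camera("scene");p=proj(c,(.64,.14,.06));a=crop(c,*p,60,5)
c=bot.camera("top");p=proj(c,(.61,.15,.04));cv2.imwrite("pics/g2.png",a);cv2.imwrite("pics/t2.png",crop(c,*p,65,6))
E
```

```text
clock: 9.9
eef_pos: [0.6477, 0.1384, 0.0803]
tool_rot: [0.08, 0.997, -0.001, -0.002]
ft_force: [0.1, -0.1, -1.1]
grip_width: 0.0269
t 9.9 pos [0.6477 0.1384 0.0803] shift mm [-6.4  5.7 -1.8] turn deg [-0.18 -0.27 -0.42] F [ 0.1 -0.1 -1.1] grip 0.0269
```

View pics/g2.png

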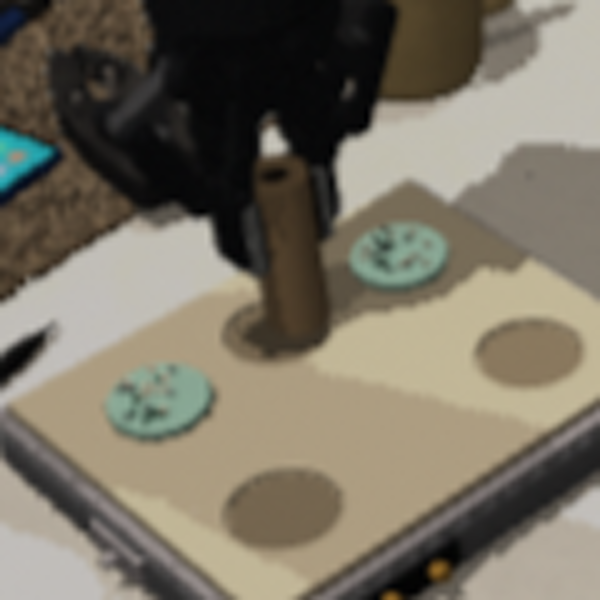

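The held post (bore at 275,172; foot at 300,335 in the crop) leans a little. Its foot is right of seat 1's centre (about 275,330), which agrees with the remaining TCP error. I correct that and lower gently.

```bash
python3 -m jog '[[[-0.0065,0.0055,-0.002,0,0,0],[0,0,0,0,0,0],[0,0,0,0,0,0]]]'
python3 go.py 0.655 0.143 0.072 171.24
python3 - <<'E'
from workcell import bot
from h import *
c=bot.camera("scene");p=proj(c,(.64,.14,.06));cv2.imwrite("pics/g3.png",crop(c,*p,40,7))
E
```

```text
clock: 10.38
eef_pos: [0.6585, 0.144, 0.0863]
tool_rot: [0.08, 0.997, -0.0, 0.001]
ft_force: [0.0, -0.3, -0.5]
grip_width: 0.0266
t 10.38 pos [0.6585 0.144  0.0863] shift mm [ 3.4 -1.6 14.3] turn deg [-0.03  0.13 -0.4 ] F [ 0.  -0.3 -0.5] grip 0.0266
```

View pics/g3.png

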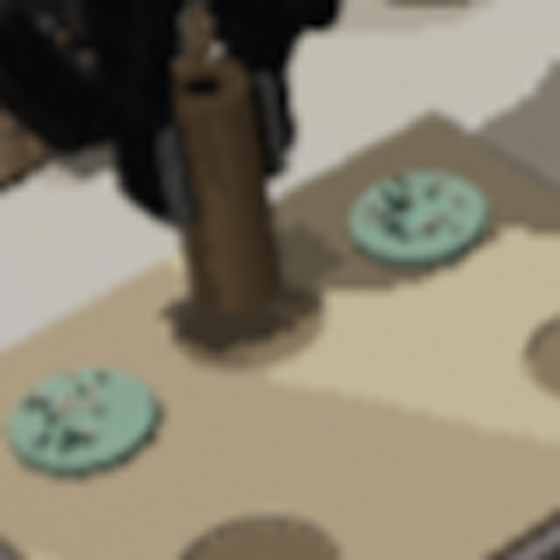

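Run:
```python
import pickle
from h import *
c=pickle.load(open("c0.pkl","rb"))["scene"];p=proj(c,(.64,.14,.06))
f=lambda X,Y:(p[0]-39.5+(X+.5)/7-.5,p[1]-39.5+(Y+.5)/7-.5)
print("bore",ray(c,*f(203,85),.1263));b=ray(c,*f(243,313),.0533);print("bottom front",b)
R,t=cam(c);o=-R.T@t;w=(b-o)[:2];print("bottom centre",b[:2]+.014*w/np.linalg.norm(w))
for z in(.05,.125):print(proj(c,(.65,.14,z)))
```

```text
bore [0.65812879 0.14149999 0.1263    ]
bottom front [0.64427307 0.15256668 0.0533    ]
bottom centre [0.65504348 0.1436225 ]
[185.3671645  216.14248899]
[180.70934808 187.95404667]
```

```bash
python3 -m jog '[[[0,0,0.006,0,0,0],[0,0,0.006,0,0,0],[0,0,0,0,0,0]]]'
python3 go.py 0.658 0.143 0.069 171.24
```

```text
clock: 10.8
eef_pos: [0.6582, 0.144, 0.073]
tool_rot: [0.08, 0.997, -0.0, 0.001]
ft_force: [-0.1, 0.2, -0.8]
grip_width: 0.0269
t 10.8 pos [0.6582 0.144  0.073 ] shift mm [ 0. -1.  4.] turn deg [-0.04  0.08 -0.4 ] F [-0.1  0.2 -0.8] grip 0.0269
```

```bash
python3 -m jog '[[[0,0,0.003,0,0,0],[0,0,0,0,0,0]]]'
python3 go.py 0.658 0.143 0.069 171.24
python3 -m jog '[[[0,0,0.002,0,0,0],[0,0,0,0,0,0]]]'
python3 go.py 0.658 0.143 0.069 171.24
```

```text
clock: 11.05
eef_pos: [0.658, 0.1439, 0.0696]
tool_rot: [0.08, 0.997, -0.0, 0.001]
ft_force: [-0.3, 0.6, -0.6]
grip_width: 0.0268
t 11.05 pos [0.658  0.1439 0.0696] shift mm [-0.1 -0.9  0.6] turn deg [-0.05  0.06 -0.4 ] F [-0.3  0.6 -0.6] grip 0.0268
clock: 11.3
eef_pos: [0.6587, 0.144, 0.0697]
tool_rot: [0.08, 0.997, -0.0, 0.002]
ft_force: [-0.1, -0.6, -0.7]
grip_width: 0.0268
t 11.3 pos [0.6587 0.144  0.0697] shift mm [ 0.6 -1.1  0.7] turn deg [-0.    0.19 -0.4 ] F [-0.1 -0.6 -0.7] grip 0.0268
```

```bash
python3 -m jog '[[[0,0,0.003,0,0,0]]]'
python3 go.py 0.658 0.143 0.069 171.24
python3 -m jog '[[[0,0,0,0,0,0],[0,0,0,0,0,0],[0,0,0,0,0,0]]]' 0.05
python3 go.py 0.658 0.143 0.17 171.24
```

```text
clock: 11.42
eef_pos: [0.6593, 0.1441, 0.0691]
tool_rot: [0.08, 0.997, 0.0, 0.003]
ft_force: [-5.2, -1.8, 19.0]
grip_width: 0.0266
t 11.43 pos [0.6593 0.1441 0.0691] shift mm [ 1.1 -1.3  0.1] turn deg [ 0.04  0.31 -0.4 ] F [-5.2 -1.8 19. ] grip 0.0266
clock: 11.8
eef_pos: [0.6596, 0.1442, 0.0692]
tool_rot: [0.08, 0.997, 0.0, 0.003]
ft_force: [-0.0, 0.0, -0.4]
grip_width: 0.0503
t 11.8 pos [0.6596 0.1442 0.0692] shift mm [   0.8   -1.3 -100.8] turn deg [ 0.06  0.36 -0.4 ] F [-0.   0.  -0.4] grip 0.0503
```

```bash
python3 -m jog '[[[0,0,-0.02,0,0,0],[0,0,-0.04,0,0,0],[0,0,-0.04,0,0,0],[0,0,0,0,0,0]]]' 0.06
python3 go.py 0.394 0.145 0.13 171.24
python3 - <<'E'
from workcell import bot
from h import *
c=bot.camera("scene");p=proj(c,(.61,.15,.06));cv2.imwrite("pics/g4.png",crop(c,*p,60,6))
E
```

```text
clock: 12.3
eef_pos: [0.6581, 0.144, 0.169]
tool_rot: [0.08, 0.997, -0.0, 0.001]
ft_force: [-0.1, 0.1, -0.9]
grip_width: 0.0601
t 12.3 pos [0.6581 0.144  0.169 ] shift mm [261.  -41.   38.6] turn deg [-0.04  0.1  -0.41] F [-0.1  0.1 -0.9] grip 0.0601
```

View pics/g4.png

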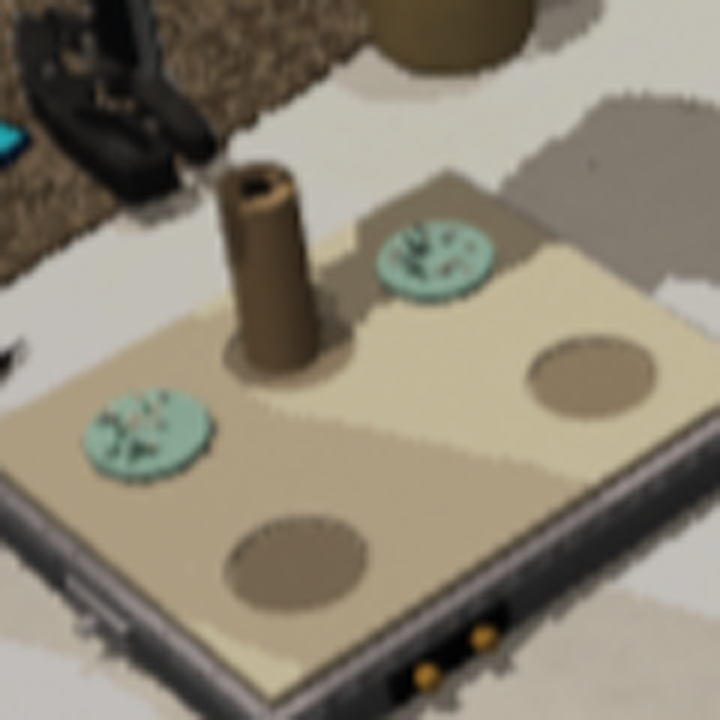

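Post 1 stands upright near the centre of the far seat (foot about 280,355; seat centre about 288,345), and both blanks are undisturbed. Next is post B.

```bash
python3 -m jog '[[[0.033,-0.005,0,0,0,0],[0.033,-0.005,0,0,0,0],[0.033,-0.005,0,0,0,0],[0.033,-0.005,0,0,0,0],[0.033,-0.005,0,0,0,0],[0.033,-0.005,0,0,0,0],[0.033,-0.005,0,0,0,0],[0.03,-0.005,0,0,0,0],[0,0,0,0,0,0],[0,0,0,0,0,0]]]'
python3 go.py 0.394 0.145 0.13 171.24
```

```text
clock: 13.6
eef_pos: [0.3748, 0.1423, 0.1522]
tool_rot: [0.08, 0.997, -0.006, -0.015]
ft_force: [0.6, -0.3, -0.2]
grip_width: 0.0597
t 13.6 pos [0.3748 0.1423 0.1522] shift mm [-19.2   6.   21.5] turn deg [-0.85 -1.61 -0.42] F [ 0.6 -0.3 -0.2] grip 0.0597
```

```bash
python3 -m jog '[[[-0.019,0.006,0,-0.8,-1.6,-0.4],[0,0,0.02,0,0,0],[0,0,0.03,0,0,0],[0,0,0,0,0,0],[0,0,0,0,0,0]]]'
python3 go.py 0.394 0.145 0.033 171.24
```

```text
clock: 14.22
eef_pos: [0.4043, 0.1465, 0.1006]
tool_rot: [0.077, 0.997, 0.001, 0.005]
ft_force: [0.3, 0.4, -0.1]
grip_width: 0.06
t 14.22 pos [0.4043 0.1465 0.1006] shift mm [10.7 -3.3 67.5] turn deg [ 0.21  0.56 -0.09] F [ 0.3  0.4 -0.1] grip 0.06
```

```bash
python3 -m jog '[[[0.010,-0.003,0,0.2,0.5,0],[0,0,0.02,0,0,0],[0,0,0.02,0,0,0],[0,0,0.02,0,0,0],[0,0,0.006,0,0,0],[0,0,0,0,0,0],[0,0,0,0,0,0]]]'
python3 go.py 0.394 0.145 0.033 171.24
```

```text
clock: 15.1
eef_pos: [0.3978, 0.1469, 0.0395]
tool_rot: [0.077, 0.997, 0.003, 0.006]
ft_force: [0.6, 0.3, -0.4]
grip_width: 0.0597
t 15.1 pos [0.3978 0.1469 0.0395] shift mm [ 3.5 -2.5  6.5] turn deg [ 0.34  0.62 -0.07] F [ 0.6  0.3 -0.4] grip 0.0597
```

```bash
python3 -m jog '[[[0.0045,-0.003,0.0065,0.3,0.6,0],[0,0,0,0,0,0],[0,0,0,0,0,0]]]'
python3 go.py 0.394 0.145 0.033 171.24
python3 -m jog '[[[0,0,0,0,0,0],[0,0,0,0,0,0],[0,0,0,0,0,0],[0,0,0,0,0,0]]]' 0.015
python3 go.py 0.557 0.0925 0.17 171.24
```

```text
clock: 15.48
eef_pos: [0.3935, 0.1448, 0.0338]
tool_rot: [0.077, 0.997, 0.001, 0.001]
ft_force: [-0.5, -0.8, -0.2]
grip_width: 0.06
t 15.47 pos [0.3935 0.1448 0.0338] shift mm [-0.4  0.3  0.8] turn deg [ 0.09  0.1  -0.08] F [-0.5 -0.8 -0.2] grip 0.06
clock: 15.98
eef_pos: [0.3937, 0.1449, 0.0339]
tool_rot: [0.077, 0.997, 0.001, 0.001]
ft_force: [-0.0, 0.1, -0.4]
grip_width: 0.0263
t 15.97 pos [0.3937 0.1449 0.0339] shift mm [-169.7  -26.5 -135.8] turn deg [ 0.1   0.11 -0.08] F [-0.   0.1 -0.4] grip 0.0263
```

```bash
python3 -m jog '[[[0,0,-0.03,0,0,0],[0,0,-0.04,0,0,0],[0,0,-0.04,0,0,0],[0,0,-0.03,0,0,0],[0,0,0,0,0,0],[-0.03,-0.0045,0,0,0,0],[-0.03,-0.0045,0,0,0,0],[-0.03,-0.0045,0,0,0,0],[-0.03,-0.0045,0,0,0,0],[-0.03,-0.0045,0,0,0,0],[0,0,0,0,0,0],[0,0,0,0,0,0]]]'
python3 go.py 0.5555 0.092 0.1 171.24
```

```text
clock: 17.48
eef_pos: [0.5341, 0.0964, 0.1635]
tool_rot: [0.076, 0.997, -0.003, -0.01]
ft_force: [0.0, -0.1, -0.9]
grip_width: 0.0268
t 17.48 pos [0.5341 0.0964 0.1635] shift mm [-23.   -0.7  63.1] turn deg [-0.38 -1.1   0.  ] F [ 0.  -0.1 -0.9] grip 0.0268
```

```bash
python3 -m jog '[[[-0.021,-0.001,0.01,-0.4,-1.1,0],[0,0,0.02,0,0,0],[0,0,0.02,0,0,0],[0,0,0.01,0,0,0],[0,0,0,0,0,0],[0,0,0,0,0,0]]]'
python3 go.py 0.5555 0.092 0.09 171.24
```

```text
clock: 18.23
eef_pos: [0.5561, 0.0924, 0.0993]
tool_rot: [0.075, 0.997, 0.0, 0.002]
ft_force: [-0.7, -0.1, -0.4]
grip_width: 0.0265
t 18.23 pos [0.5561 0.0924 0.0993] shift mm [ 0.5 -0.5  9.3] turn deg [0.06 0.2  0.13] F [-0.7 -0.1 -0.4] grip 0.0265
```

```bash
python3 -m jog '[[[0,0,0.01,0,0,0],[0,0,0.008,0,0,0],[0,0,0.006,0,0,0],[0,0,0,0,0,0]]]'
python3 go.py 0.5555 0.092 0.07 171.24
python3 - <<'E'
from workcell import bot
from h import *
c=bot.camera("scene");p=proj(c,(.58,.15,.06));cv2.imwrite("pics/g5.png",crop(c,*p,60,6))
E
```

```text
clock: 18.73
eef_pos: [0.5571, 0.0927, 0.0749]
tool_rot: [0.075, 0.997, 0.001, 0.003]
ft_force: [-0.1, -0.1, -0.5]
grip_width: 0.0266
t 18.73 pos [0.5571 0.0927 0.0749] shift mm [ 1.5 -0.9  4.9] turn deg [0.11 0.35 0.14] F [-0.1 -0.1 -0.5] grip 0.0266
```

View pics/g5.png

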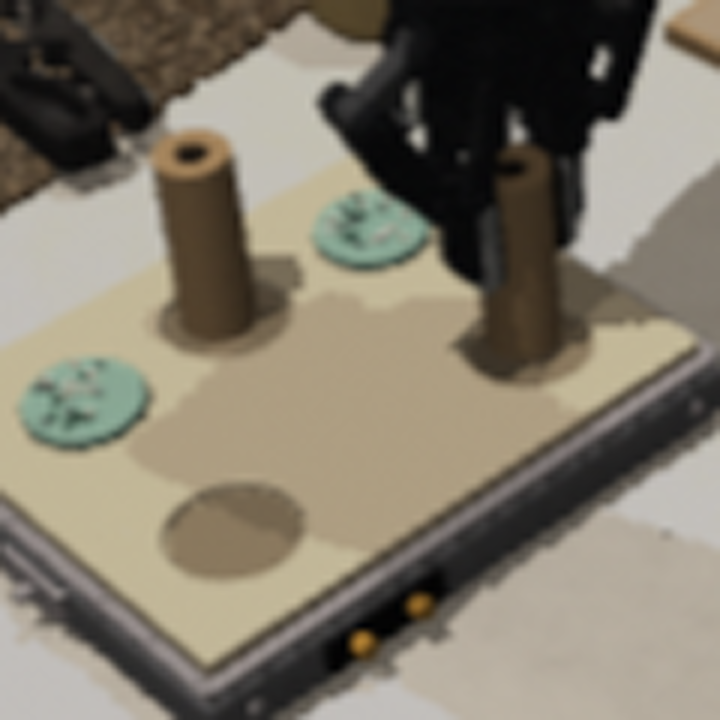

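Post 2's foot (about 520,350) sits within seat 3 (centre about 528,345), well centred. I lower and release.

```bash
python3 -m jog '[[[0,0,0.003,0,0,0],[0,0,0.003,0,0,0]]]'
python3 go.py 0.5555 0.092 0.07 171.24
```

```text
clock: 19.02
eef_pos: [0.5581, 0.0928, 0.0698]
tool_rot: [0.075, 0.997, 0.001, 0.004]
ft_force: [-2.8, -1.1, 14.2]
grip_width: 0.0267
t 19.02 pos [0.5581 0.0928 0.0698] shift mm [ 2.5 -1.2 -0.2] turn deg [0.15 0.48 0.14] F [-2.8 -1.1 14.2] grip 0.0267
```

Contact. Release, rise, go to post A.

```bash
python3 -m jog '[[[0,0,0,0,0,0],[0,0,0,0,0,0],[0,0,0,0,0,0],[0,0,-0.02,0,0,0],[0,0,-0.04,0,0,0],[0,0,-0.04,0,0,0],[0,0,0,0,0,0]]]' 0.05
python3 go.py 0.360 0.246 0.17 171.24
```

```text
clock: 19.9
eef_pos: [0.5571, 0.0927, 0.1722]
tool_rot: [0.075, 0.997, 0.001, 0.004]
ft_force: [-0.9, -0.4, 0.1]
grip_width: 0.0502
t 19.9 pos [0.5571 0.0927 0.1722] shift mm [217.9 122.1   0.8] turn deg [0.13 0.43 0.14] F [-0.9 -0.4  0.1] grip 0.0502
```

```bash
python3 -m jog '[[[0.029,0.017,0,0,0,0],[0.029,0.017,0,0,0,0],[0.029,0.017,0,0,0,0],[0.029,0.017,0,0,0,0],[0.029,0.017,0,0,0,0],[0.029,0.017,0,0,0,0],[0.029,0.017,0,0,0,0],[0,0,0,0,0,0],[0,0,0,0,0,0]]]' 0.06
python3 go.py 0.360 0.246 0.13 171.24
```

```text
clock: 21.02
eef_pos: [0.3651, 0.2424, 0.1628]
tool_rot: [0.076, 0.997, -0.002, -0.001]
ft_force: [1.0, -0.2, 0.1]
grip_width: 0.06
t 21.02 pos [0.3651 0.2424 0.1628] shift mm [ 5.5  2.9 32.8] turn deg [-0.24 -0.09  0.06] F [ 1.  -0.2  0.1] grip 0.06
```

```bash
python3 -m jog '[[[0.0055,0.003,0.02,0,0,0],[0,0,0.02,0,0,0],[0,0,0.02,0,0,0],[0,0,0.02,0,0,0],[0,0,0.02,0,0,0],[0,0,0.02,0,0,0],[0,0,0.004,0,0,0],[0,0,0,0,0,0],[0,0,0,0,0,0]]]'
python3 go.py 0.360 0.246 0.034 171.24
```

```text
clock: 22.15
eef_pos: [0.3667, 0.2414, 0.0341]
tool_rot: [0.082, 0.997, -0.002, 0.0]
ft_force: [-0.3, -0.4, 0.0]
grip_width: 0.06
t 22.15 pos [0.3667 0.2414 0.0341] shift mm [7.4 3.5 0.1] turn deg [-0.25  0.05 -0.67] F [-0.3 -0.4  0. ] grip 0.06
```

```bash
python3 -m jog '[[[0.0065,0.0035,0,0,0,-0.5],[0,0,0,0,0,0],[0,0,0,0,0,0]]]'
python3 go.py 0.360 0.246 0.034 171.24
```

```text
clock: 22.52
eef_pos: [0.3615, 0.2471, 0.0357]
tool_rot: [0.077, 0.997, -0.001, 0.002]
ft_force: [0.0, 0.5, 0.2]
grip_width: 0.0601
t 22.52 pos [0.3615 0.2471 0.0357] shift mm [ 1.3 -1.3  1.7] turn deg [-0.11  0.19 -0.11] F [0.  0.5 0.2] grip 0.0601
```

```bash
python3 -m jog '[[[0,-0.001,0.002,0,0,0],[0,0,0,0,0,0],[0,0,0,0,0,0],[0,0,0,0,0,0],[0,0,0,0,0,0]]]' 0.015
python3 go.py 0.360 0.246 0.034 171.24
python3 -m jog '[[[0,0,-0.03,0,0,0],[0,0,-0.04,0,0,0],[0,0,-0.04,0,0,0],[0,0,-0.03,0,0,0],[0,0,0,0,0,0]]]'
python3 go.py 0.5765 0.221 0.17 171.24
```

```text
clock: 23.15
eef_pos: [0.3614, 0.2462, 0.0338]
tool_rot: [0.077, 0.997, -0.001, 0.002]
ft_force: [0.4, 0.5, 0.9]
grip_width: 0.0268
t 23.15 pos [0.3614 0.2462 0.0338] shift mm [ 1.3 -0.4 -0.2] turn deg [-0.09  0.2  -0.1 ] F [0.4 0.5 0.9] grip 0.0268
clock: 23.78
eef_pos: [0.3597, 0.2454, 0.1761]
tool_rot: [0.077, 0.997, -0.003, -0.0]
ft_force: [0.1, -0.2, -0.4]
grip_width: 0.0268
t 23.77 pos [0.3597 0.2454 0.1761] shift mm [-218.     9.3    6.1] turn deg [-0.29  0.01 -0.11] F [ 0.1 -0.2 -0.4] grip 0.0268
```

```bash
python3 -m jog '[[[-0.031,0.0013,0,0,0,0],[-0.031,0.0013,0,0,0,0],[-0.031,0.0013,0,0,0,0],[-0.031,0.0013,0,0,0,0],[-0.031,0.0013,0,0,0,0],[-0.031,0.0013,0,0,0,0],[-0.028,0.0013,0,0,0,0],[0,0,0,0,0,0],[0,0,0,0,0,0]]]'
python3 go.py 0.5765 0.221 0.1 171.24
```

```text
clock: 24.9
eef_pos: [0.5705, 0.2171, 0.1565]
tool_rot: [0.077, 0.997, -0.009, -0.012]
ft_force: [0.2, 0.2, -1.7]
grip_width: 0.0266
t 24.9 pos [0.5705 0.2171 0.1565] shift mm [-6.6  5.9 56.3] turn deg [-1.1  -1.3  -0.04] F [ 0.2  0.2 -1.7] grip 0.0266
```

```bash
python3 -m jog '[[[-0.005,0.005,0.01,-1.1,-1.3,0],[0,0,0.02,0,0,0],[0,0,0.02,0,0,0],[0,0,0,0,0,0],[0,0,0,0,0,0]]]'
python3 go.py 0.5765 0.221 0.076 171.24
```

```text
clock: 25.52
eef_pos: [0.5705, 0.2219, 0.1041]
tool_rot: [0.075, 0.997, -0.001, -0.002]
ft_force: [0.5, -0.5, -0.9]
grip_width: 0.027
t 25.52 pos [0.5705 0.2219 0.1041] shift mm [-6.2  0.1 28. ] turn deg [-0.08 -0.21  0.16] F [ 0.5 -0.5 -0.9] grip 0.027
```

```bash
python3 -m jog '[[[-0.005,0,0.01,0,0,0],[0,0,0.01,0,0,0],[0,0,0.006,0,0,0],[0,0,0,0,0,0],[0,0,0,0,0,0]]]'
python3 go.py 0.5765 0.221 0.07 171.24
python3 - <<'E'
from workcell import bot
from h import *
c=bot.camera("scene");p=proj(c,(.58,.15,.06));cv2.imwrite("pics/g6.png",crop(c,*p,60,6))
E
```

```text
clock: 26.15
eef_pos: [0.5765, 0.2215, 0.0778]
tool_rot: [0.075, 0.997, 0.0, -0.001]
ft_force: [1.0, -0.5, -0.1]
grip_width: 0.0265
t 26.15 pos [0.5765 0.2215 0.0778] shift mm [-0.1 -0.5  7.8] turn deg [-0.   -0.08  0.16] F [ 1.  -0.5 -0.1] grip 0.0265
```

View pics/g6.png

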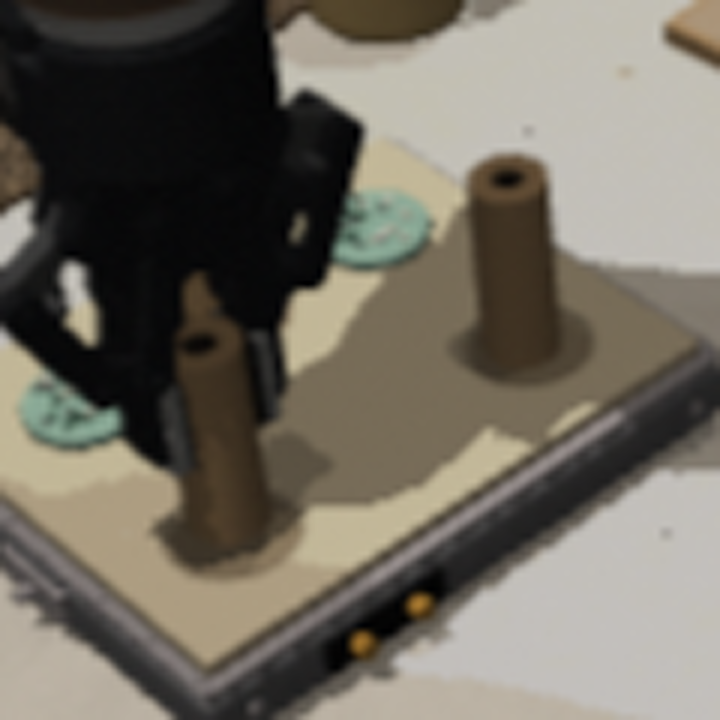

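The third post's foot (230,535) hangs over seat 2 (centre about 230,530), and post 2 stands centred at the right. I lower and release.

```bash
python3 -m jog '[[[0,0,0.005,0,0,0],[0,0,0.003,0,0,0],[0,0,0.002,0,0,0]]]'
python3 go.py 0.5765 0.221 0.07 171.24
```

```text
clock: 26.58
eef_pos: [0.5771, 0.2217, 0.0698]
tool_rot: [0.075, 0.997, 0.0, 0.0]
ft_force: [-5.4, -1.4, 16.9]
grip_width: 0.0265
t 26.57 pos [0.5771 0.2217 0.0698] shift mm [ 0.5 -0.8 -0.2] turn deg [0.06 0.04 0.17] F [-5.4 -1.4 16.9] grip 0.0265
```

```bash
python3 -m jog '[[[0,0,0,0,0,0],[0,0,0,0,0,0],[0,0,0,0,0,0],[0,0,-0.02,0,0,0],[0,0,-0.05,0,0,0],[0,0,-0.05,0,0,0],[0,0,0,0,0,0]]]' 0.05
python3 go.py 0.585 -0.212 0.17 174.3
```

```text
clock: 27.45
eef_pos: [0.5766, 0.2215, 0.1915]
tool_rot: [0.075, 0.997, -0.0, -0.001]
ft_force: [0.0, 0.7, 0.9]
grip_width: 0.05
t 27.45 pos [0.5766 0.2215 0.1915] shift mm [ -73.1 -427.4   21.5] turn deg [-0.01 -0.08 -2.89] F [0.  0.7 0.9] grip 0.05
```

```bash
python3 -m jog '[[[-0.007,-0.043,-0.003,0,0,0],[-0.007,-0.043,-0.003,0,0,0],[-0.007,-0.043,-0.003,0,0,0],[-0.007,-0.043,-0.003,0,0,0],[-0.007,-0.043,-0.003,0,0,0],[-0.007,-0.043,-0.003,0,0,0],[-0.007,-0.043,-0.003,0,0,0],[-0.007,-0.043,-0.003,0,0,0],[-0.007,-0.043,-0.003,0,0,-1.5],[-0.007,-0.035,-0.003,0,0,-1.5],[0,0,0,0,0,0],[0,0,0,0,0,0]]]' 0.058
python3 go.py 0.585 -0.212 0.1 174.3
python3 - <<'E'
from workcell import bot
from h import *
import pickle
d={n:bot.camera(n) for n in("top","scene")};pickle.dump(d,open("c1.pkl","wb"))
c=d["scene"]
hsv=c["pixels"].astype(int)
m=((hsv[...,0]-hsv[...,2])>45).astype(np.uint8)
p=proj(c,(.585,-.21,.01));cv2.imwrite("pics/s7.png",np.hstack([crop(c,*p,50,4),crop(c,*proj(c,(.6,.15,.06)),50,4)]))
print(p)
E
```

```text
clock: 28.95
eef_pos: [0.5797, -0.2176, 0.2068]
tool_rot: [0.047, 0.999, 0.001, -0.01]
ft_force: [0.1, 0.3, 0.3]
grip_width: 0.0579
t 28.95 pos [ 0.5797 -0.2176  0.2068] shift mm [ -6.9   5.9 106.7] turn deg [ 0.09 -1.19  0.35] F [0.1 0.3 0.3] grip 0.0579
[299.69803337 166.94818102]
```

View pics/s7.png

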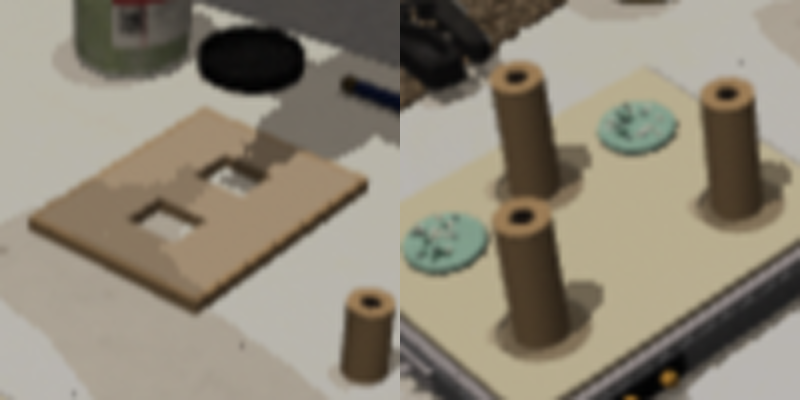

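All three posts stand upright in their seats. The shelf's web centre, midway between the slots at (167,219) and (234,176) in the crop, matches my estimate within a pixel.

```bash
python3 -m jog '[[[-0.006,0.006,0.02,0,-1.1,0.3],[0,0,0.03,0,0,0],[0,0,0.03,0,0,0],[0,0,0.02,0,0,0],[0,0,0.02,0,0,0],[0,0,0.02,0,0,0],[0,0,0,0,0,0],[0,0,0,0,0,0]]]' 0.056
python3 go.py 0.585 -0.212 0.03 174.3
```

```text
clock: 30.05
eef_pos: [0.5882, -0.2, 0.065]
tool_rot: [0.041, 0.999, 0.001, 0.001]
ft_force: [0.5, -0.1, 0.4]
grip_width: 0.0561
t 30.05 pos [ 0.5882 -0.2     0.065 ] shift mm [  2.3 -12.3  35. ] turn deg [0.12 0.1  0.98] F [ 0.5 -0.1  0.4] grip 0.0561
```

```bash
python3 -m jog '[[[0.002,-0.011,0.01,0,0,1],[0,0,0.01,0,0,0],[0,0,0.01,0,0,0],[0,0,0,0,0,0],[0,0,0,0,0,0]]]'
python3 go.py 0.585 -0.212 0.03 174.3
```

```text
clock: 30.68
eef_pos: [0.5863, -0.212, 0.0348]
tool_rot: [0.051, 0.999, 0.001, 0.002]
ft_force: [0.1, -0.2, -0.2]
grip_width: 0.0559
t 30.68 pos [ 0.5863 -0.212   0.0348] shift mm [ 1.3 -0.1  4.8] turn deg [ 0.07  0.28 -0.1 ] F [ 0.1 -0.2 -0.2] grip 0.0559
```

```bash
python3 -m jog '[[[0.001,0,0.01,0,0,0],[0,0,0.006,0,0,0],[0,0,0,0,0,0]]]'
python3 go.py 0.585 -0.212 0.005 174.3
python3 - <<'E'
from workcell import bot
from h import *
c=bot.camera("scene");cv2.imwrite("pics/g8.png",crop(c,*proj(c,(.585,-.21,.01)),45,8))
E
```

```text
clock: 31.05
eef_pos: [0.5855, -0.2118, 0.0179]
tool_rot: [0.051, 0.999, 0.0, 0.003]
ft_force: [-0.7, -0.6, -0.0]
grip_width: 0.056
t 31.05 pos [ 0.5855 -0.2118  0.0179] shift mm [ 0.6 -0.3 12.9] turn deg [ 0.07  0.3  -0.1 ] F [-0.7 -0.6 -0. ] grip 0.056
```

View pics/g8.png

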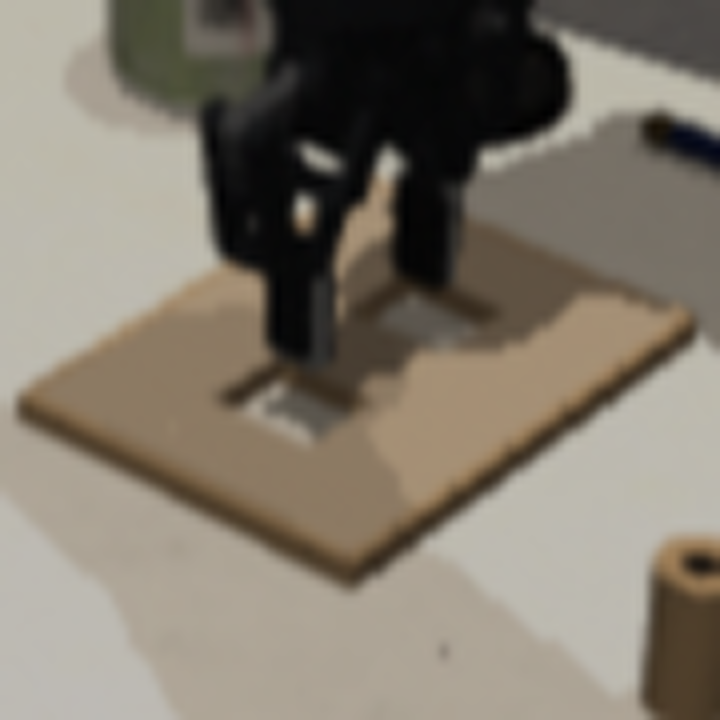

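Lowered by the remaining ~15 mm, the finger tips (300,355 and 425,280) fall on the slot centres (292,402 and 428,318). I go down watching the force.

```bash
python3 -m jog '[[[0,0,0.008,0,0,0],[0,0,0.004,0,0,0],[0,0,0.002,0,0,0],[0,0,0,0,0,0]]]'
python3 go.py 0.585 -0.212 0.0 174.3
python3 -m jog '[[[0,0,0.003,0,0,0]]]'
python3 go.py 0.585 -0.212 0.0 174.3
```

```text
clock: 31.6
eef_pos: [0.586, -0.2119, 0.0034]
tool_rot: [0.05, 0.999, 0.0, 0.003]
ft_force: [-0.4, -0.7, -0.2]
grip_width: 0.0563
t 31.6 pos [ 0.586  -0.2119  0.0034] shift mm [ 1.  -0.2  3.4] turn deg [ 0.06  0.35 -0.09] F [-0.4 -0.7 -0.2] grip 0.0563
clock: 31.72
eef_pos: [0.5864, -0.212, 0.0007]
tool_rot: [0.05, 0.999, 0.0, 0.003]
ft_force: [-0.1, 0.1, 0.8]
grip_width: 0.0558
t 31.73 pos [ 0.5864 -0.212   0.0007] shift mm [ 1.4 -0.2  0.6] turn deg [ 0.05  0.4  -0.09] F [-0.1  0.1  0.8] grip 0.0558
```

```bash
python3 -m jog '[[[0,0,0,0,0,0],[0,0,0,0,0,0],[0,0,0,0,0,0],[0,0,0,0,0,0]]]' 0.02
python3 go.py 0.585 -0.212 0.0 174.3
```

```text
clock: 32.22
eef_pos: [0.5865, -0.2116, 0.001]
tool_rot: [0.05, 0.999, 0.001, 0.004]
ft_force: [-0.6, 0.3, 1.3]
grip_width: 0.0336
t 32.23 pos [ 0.5865 -0.2116  0.001 ] shift mm [ 1.5 -0.6  1. ] turn deg [ 0.1   0.42 -0.08] F [-0.6  0.3  1.3] grip 0.0336
```

```bash
python3 -m jog '[[[0,0,-0.01,0,0,0],[0,0,-0.02,0,0,0],[0,0,-0.03,0,0,0],[0,0,-0.03,0,0,0],[0,0,-0.03,0,0,0],[0,0,-0.03,0,0,0],[0,0,-0.03,0,0,0],[0,0,-0.015,0,0,0],[0,0,0,0,0,0],[0,0,0,0,0,0]]]'
python3 go.py 0.609 0.149 0.19 171.24
python3 - <<'E'
from workcell import bot
from h import *
c=bot.camera("scene");cv2.imwrite("pics/g9.png",crop(c,*proj(c,(.585,-.21,.19)),60,6))
E
```

```text
clock: 33.48
eef_pos: [0.5801, -0.2114, 0.1974]
tool_rot: [0.051, 0.999, 0.002, -0.004]
ft_force: [-0.3, -0.5, -4.1]
grip_width: 0.0341
t 33.48 pos [ 0.5801 -0.2114  0.1974] shift mm [  7.8 361.4   8.5] turn deg [ 0.14 -0.47  2.93] F [-0.3 -0.5 -4.1] grip 0.0341
```

View pics/g9.png

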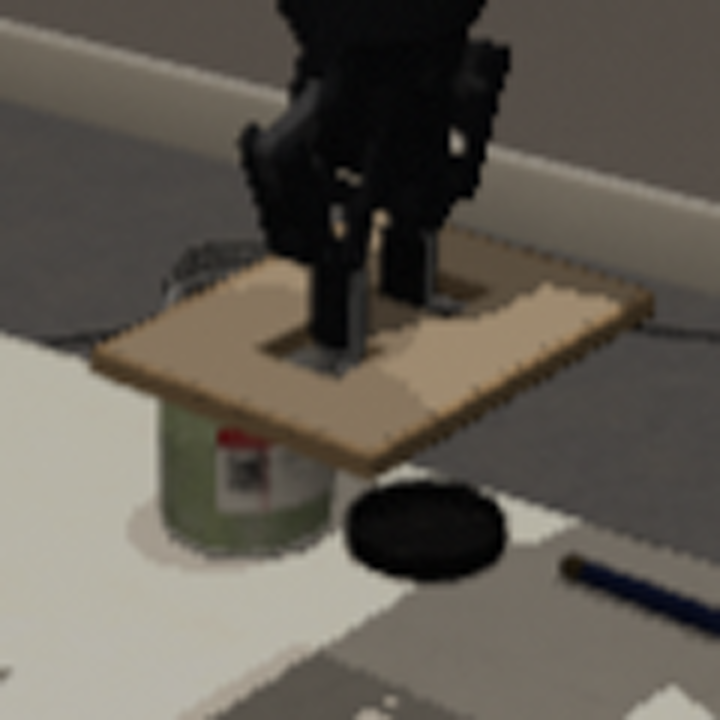

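The shelf is lifted, held by the web between the slots (340,350 and 440,300), and looks level.

```bash
python3 -m jog '[[[0,0.015,0,0,0,0],[0,0.025,-0.001,0,0,0],[0,0.034,-0.001,0,0,0],[0.001,0.036,-0.001,0,0,0.5],[0.001,0.036,-0.001,0,0,0.5],[0.001,0.036,-0.001,0,0,0.5],[0.001,0.036,-0.001,0,0,0.5],[0.001,0.036,-0.001,0,0,0.5],[0.001,0.036,-0.001,0,0,0.5],[0.001,0.025,0,0,0,0],[0,0.015,0,0,0,0],[0,0,0,0,0,0]]]'
python3 go.py 0.610 0.150 0.19 171.24
```

```text
clock: 35.02
eef_pos: [0.6066, 0.1384, 0.1957]
tool_rot: [0.075, 0.997, 0.003, -0.015]
ft_force: [-0.5, 0.0, -3.4]
grip_width: 0.034
t 35.02 pos [0.6066 0.1384 0.1957] shift mm [-1.7 12.   5.7] turn deg [ 0.23 -1.7   0.16] F [-0.5  0.  -3.4] grip 0.034
```

```bash
python3 -m jog '[[[-0.002,0.01,0.01,0.2,-1.7,0],[0,0,0.015,0,0,0],[0,0,0.015,0,0,0],[0,0,0,0,0,0],[0,0,0,0,0,0]]]'
python3 go.py 0.610 0.150 0.13 171.24
```

```text
clock: 35.65
eef_pos: [0.609, 0.1433, 0.1525]
tool_rot: [0.078, 0.997, -0.001, -0.002]
ft_force: [0.3, 1.1, -3.4]
grip_width: 0.0341
t 35.65 pos [0.609  0.1433 0.1525] shift mm [-0.1  6.8 22.4] turn deg [-0.18 -0.17 -0.14] F [ 0.3  1.1 -3.4] grip 0.0341
```

```bash
python3 -m jog '[[[0,0.006,0.005,0,0,0],[0,0,0.01,0,0,0],[0,0,0.006,0,0,0],[0,0,0,0,0,0],[0,0,0,0,0,0]]]'
python3 go.py 0.610 0.150 0.112 171.24
python3 - <<'E'
from workcell import bot
from h import *
import pickle
d={n:bot.camera(n) for n in("top","scene")};pickle.dump(d,open("c2.pkl","wb"))
cv2.imwrite("pics/g10.png",np.hstack([crop(d["scene"],*proj(d["scene"],(.61,.15,.08)),65,3),crop(d["top"],*proj(d["top"],(.61,.15,.08)),65,3)]))
E
```

```text
clock: 36.28
eef_pos: [0.6106, 0.1496, 0.1307]
tool_rot: [0.078, 0.997, -0.001, -0.001]
ft_force: [0.4, 0.0, -3.1]
grip_width: 0.0342
t 36.27 pos [0.6106 0.1496 0.1307] shift mm [ 0.6  0.4 18.7] turn deg [-0.14 -0.1  -0.16] F [ 0.4  0.  -3.1] grip 0.0342
```

View pics/g10.png

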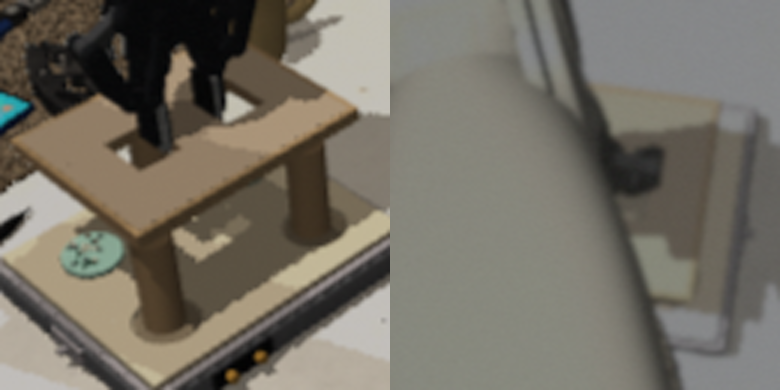

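Run:
```python
import pickle
from h import *
c=pickle.load(open("c2.pkl","rb"))["scene"];p=proj(c,(.61,.15,.08))
L,N,Rr=[ray(c,p[0]-65+(X+.5)/3,p[1]-65+(Y+.5)/3,.14)[:2] for X,Y in((16,140),(141,236),(356,112))]
print(L.round(4),N.round(4),Rr.round(4),"centre",((L+Rr)/2).round(4),"sides",np.linalg.norm(L-N),np.linalg.norm(N-Rr),"yaw",np.degrees(np.arctan2(*(N-Rr)))*-1,"offset in base from scene seats",)
```

```text
[0.6878 0.2254] [0.5531 0.2468] [0.5254 0.0743] centre [0.6066 0.1499] sides 0.13641975645144938 0.17467710040849668 yaw -9.105980858827815 offset in base from scene seats
```

In the held view the shelf is over all three posts. Its measured centre is about 4 mm short in x and its yaw is −9.1° against −8.8° for the base, so I nudge it and lower.

```bash
python3 -m jog '[[[-0.003,0,0.005,0,0,0],[0,0,0.005,0,0,0],[0,0,0.003,0,0,0],[0,0,0,0,0,0]]]'
python3 go.py 0.6135 0.149 0.112 171.24
python3 -m jog '[[[0,0,0.003,0,0,0],[0,0,0.002,0,0,0]]]'
python3 go.py 0.6135 0.149 0.112 171.24
```

```text
clock: 36.88
eef_pos: [0.6139, 0.1489, 0.1172]
tool_rot: [0.078, 0.997, -0.001, -0.001]
ft_force: [-0.8, 0.3, -4.2]
grip_width: 0.0341
t 36.88 pos [0.6139 0.1489 0.1172] shift mm [ 0.4 -0.   5.2] turn deg [-0.13 -0.06 -0.17] F [-0.8  0.3 -4.2] grip 0.0341
clock: 37.12
eef_pos: [0.6141, 0.149, 0.1121]
tool_rot: [0.078, 0.997, -0.001, -0.0]
ft_force: [-0.7, -0.5, -0.2]
grip_width: 0.0343
t 37.12 pos [0.6141 0.149  0.1121] shift mm [ 0.6 -0.1  0.1] turn deg [-0.12 -0.03 -0.17] F [-0.7 -0.5 -0.2] grip 0.0343
```

Contact is beginning: the shelf's weight has come off the wrist. One more small step, then release.

```bash
python3 -m jog '[[[0,0,0.0015,0,0,0]]]'
python3 go.py 0.6135 0.149 0.112 171.24
python3 -m jog '[[[0,0,0,0,0,0],[0,0,0,0,0,0],[0,0,0,0,0,0],[0,0,0,0,0,0]]]' 0.056
python3 go.py 0.6135 0.149 0.112 171.24
```

```text
clock: 37.25
eef_pos: [0.6146, 0.1492, 0.1121]
tool_rot: [0.078, 0.997, -0.001, 0.001]
ft_force: [-3.4, -1.6, 8.1]
grip_width: 0.0339
t 37.25 pos [0.6146 0.1492 0.1121] shift mm [ 1.1 -0.4  0.1] turn deg [-0.07  0.06 -0.16] F [-3.4 -1.6  8.1] grip 0.0339
clock: 37.75
eef_pos: [0.6162, 0.1495, 0.1139]
tool_rot: [0.078, 0.997, -0.0, 0.003]
ft_force: [0.4, -0.5, 0.3]
grip_width: 0.0562
t 37.75 pos [0.6162 0.1495 0.1139] shift mm [ 2.6 -0.9  1.9] turn deg [ 0.02  0.31 -0.16] F [ 0.4 -0.5  0.3] grip 0.0562
```

Withdraw straight up, then move the arm aside for a clear view.

```bash
python3 -m jog '[[[0,0,-0.01,0,0,0],[0,0,-0.02,0,0,0],[0,0,-0.03,0,0,0],[0,0,-0.04,0,0,0],[0,0,0,0,0,0],[0.03,-0.045,0,0,0,0],[0.03,-0.045,0,0,0,0],[0.03,-0.045,0,0,0,0],[0.03,-0.045,0,0,0,0],[0.03,-0.045,0,0,0,0],[0,0,0,0,0,0]]]'
python3 - <<'E'
from workcell import bot
from h import *
import pickle
d={n:bot.camera(n) for n in("top","scene")};pickle.dump(d,open("c3.pkl","wb"))
cv2.imwrite("pics/g11.png",np.hstack([crop(d["scene"],*proj(d["scene"],(.61,.15,.08)),65,3),crop(d["top"],*proj(d["top"],(.61,.15,.08)),65,3)]))
E
```

```text
clock: 39.12
eef_pos: [0.4263, -0.0542, 0.2144]
tool_rot: [0.077, 0.997, -0.001, 0.001]
ft_force: [0.1, 0.2, 0.5]
grip_width: 0.0559
```

View pics/g11.png

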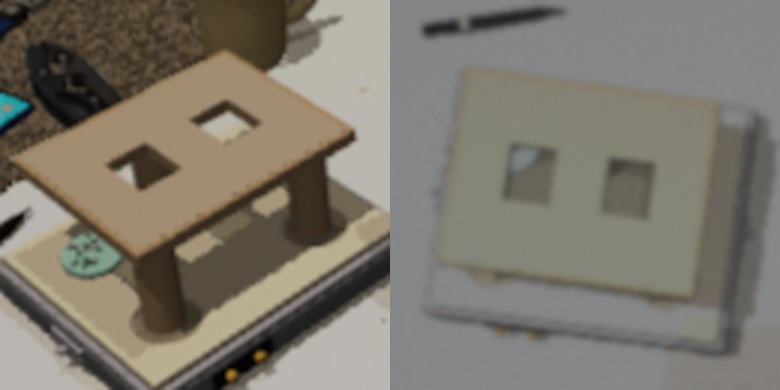

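Run:
```python
import pickle
from h import *
d=pickle.load(open("c3.pkl","rb"))
for n,q in(("scene",((13,160),(143,255),(355,131),(226,51))),("top",((463-390,67),(440-390,262),(693-390,297),(720-390,101)))):
    c=d[n];p=proj(c,(.61,.15,.08))
    W=np.array([ray(c,p[0]-65+(X+.5)/3,p[1]-65+(Y+.5)/3,.121)[:2] for X,Y in q])
    C=W.mean(0);base={"scene":(.6108,.1484),"top":(.6069,.151)}[n];a=np.radians(-8.76)
    o=np.array([[np.cos(a),np.sin(a)],[-np.sin(a),np.cos(a)]])@(C-base)
    yv=(W[0]+W[1]-W[2]-W[3]) if n=="top" else (W[1]+W[0]-W[2]-W[3])
    print(n,W.round(4).tolist(),C.round(4),"offset in base mm",(o*1e3).round(1),"yaw",-np.degrees(np.arctan2(*yv)),"sides",np.linalg.norm(W-np.roll(W,1,0),axis=1).round(3))
c0=pickle.load(open("c0.pkl","rb"))["scene"]["pixels"].astype(int);c=d["scene"]["pixels"].astype(int)
# odd posts & visible blank: difference against the first picture
for nm,(u,v) in dict(short=(343,195),tall=(379,170),blank1=(161,234)).items():
    print(nm,"mean abs diff",abs(c-c0)[v-8:v+9,u-8:u+9].mean().round(1))
```

```text
scene [[0.6949, 0.2265], [0.5572, 0.2446], [0.5293, 0.0718], [0.667, 0.0492]] [0.6121 0.148 ] offset in base mm [ 1.4 -0.2] yaw -9.068846799553455 sides [0.18  0.139 0.175 0.14 ]
top [[0.6944, 0.2288], [0.5575, 0.2453], [0.5298, 0.0709], [0.6672, 0.0497]] [0.6122 0.1487] offset in base mm [ 5.6 -1.5] yaw -8.82080301430249 sides [0.181 0.138 0.177 0.139]
short mean abs diff 33.3
tall mean abs diff 16.4
blank1 mean abs diff 23.4
```

The stack measures well: offsets are 1–6 mm, yaw is within 0.3°, and the corner spacings match at the expected height. The pixel differences may only be shadow, so I take one last look at the whole scene.

```bash
python3 -c "
import pickle,cv2
d=pickle.load(open('c3.pkl','rb'));cv2.imwrite('pics/f.png',d['scene']['pixels'][:,:,::-1])"
```

```text
(no output)
```

View pics/f.png

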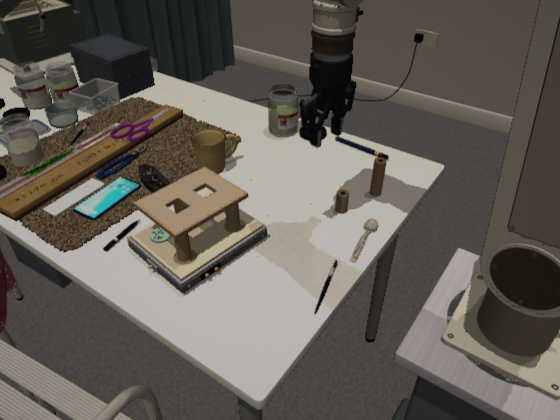

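The short post (342,201), the tall post (378,176) and blank 1 (161,233) are where they began. The shelf rests on three posts and the gripper is clear, so I hand in.

```bash
python3 -c "
from workcell import bot
print(bot.job_done())"
```

```text
the job is handed in; nothing more can be done
None
```

I stood the three 75 mm posts in the three seats, laid the shelf on top of them and handed the job in at about 39 s. No verdict was reported.

- **Shelf:** the last pictures from both cameras put its centre about 1.4 mm (scene camera) and 5.8 mm (top camera) from the hearth centre, against a limit of 15 mm. The cameras disagree by roughly 4 mm because they already differed that much on the base. Its yaw is within 0.3° of the base.
- **Level:** its corner spacings come out right to within about 5 mm when taken at the expected height, so it looks level. I did not measure its tilt directly.
- **Posts:** before the shelf went on, all three looked upright near their seat centres. I judged this by eye.
- **Odd posts and blanks:** both odd posts and glass blank 1 look unmoved in the final picture. A plain pixel comparison with the first picture did differ at those spots (mean 16–33 levels). I put that down to shadows and the arm's new position.
- **Not checked:** glass blank 2 is hidden under the shelf in the last pictures. It was in place when last seen, before the shelf went on.

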